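Take the long whetstone from its flush case and lay it on the mat

ROBOT

A 6-joint arm with a two-finger parallel gripper is mounted at the origin on the work surface. World frame = base frame: x ahead of the robot, y to its left, z up, the work surface at z = 0. Lengths are in m, angles in rad, forces in N, time in s.
With the tool pointing down it reaches from about 0.25 to 0.725 m from the base axis. Payload 4 kg.
Tool frame: the origin (TCP) lies between the finger pads; the fingertips stand 17 mm ahead of it and the grasp point (between the pads) lies 2 mm behind it; z points along the fingers, x is the direction in which the jaws open and shut, and the axes are right-handed (so a half turn about z gives the same grasp; the last joint's range is limited). The gripper opens to 85 mm and grips with 20 to 120 N. Pads are 22 mm wide; open, the fingers measure 114 mm over their backs; the gripper's body (76 mm by 85 mm) begins 54 mm behind the grasp point. The pads swing forward as they close: fully open they stand 13 mm farther back than shut.
Start: joints at [1.226, 0.241, 0.005, 1.335, 0, 1.571], TCP at [0.169, 0.471, 0.248] pointing down, gripper open.
Joint ranges: [-2.72, 2.72], [-1.05, 1.87], [-1.09, 1.28], [-1.99, 2.15], [-1.42, 1.44], [-3.14, 3.14]. Speed limits (rad/s): [2.79, 2.79, 3.14, 3.14, 3.14, 3.14].

INTERFACE

Orientations are given as a unit quaternion [x, y, z, w].
In Python, from workcell import telemetry, cams, workorder gives the robot as it stands. The module is installed in compiled form; this text tells all that it offers.
- The arm moves only by the tool apply_moves, never from a script. Its argument "moves" is a list that holds one entry, the list of rows, each a list of 4 numbers: the shift along the tool's x, y, z in mm, then the turn about the tool's z in degrees. A call has exactly 10 rows; each row shifts and turns the pose as measured when the row begins, along the tool's axes as they then stand; what a row does not reach is not made up. A row lasts 1/10 s, in which the tool goes at most 50 mm and 8.59 degrees, less where a joint would pass 70% of its speed; a pose out of reach is approached as far as the arm can. A call with a gripper value outside its range is refused whole. "hand" is the gripper's target within -1 to 1 (fully open at 1, half-way at 0, shut at -1), set as the call begins (left out, the last holds). The fingers move at their own pace and stop on an object; the grip force is fixed at half the most. Time passes only in rows, so rows that do not move let the fingers close, or fill a call up. It gives the time, the measured TCP pose, the force and the opening at its end, in the units of the state.
- telemetry.get_obs(): the state, without advancing time (a new reading comes with each control period).
- cams.camera(name): name is "scene" or "top"; returns a dict with "color" (400x640x3 uint8, red, green, blue), "fovy" (degrees; the focal length in pixels is half the picture's height over the tangent of half this angle, whatever the lens; pixels are square), "cx", "cy" (the principal point, pixels), "k1" (the pictures are not rectified: a ray, as slopes to the right and down, at radius r is drawn at 1 + k1 r^2 times it, then the intrinsics apply), "camera_from_world" (4x4, takes a point from world to camera coordinates). Camera axes: x right, y down, z forward; pixel columns grow to the right and rows downward; lengths in m; the calibration is good to about 2 mm. A picture is of the moment at which its call begins. There is no depth.
- workorder.job_done(): hands the job in, once; it reports no verdict.
The state is a dict: "clock": time; "joint_pos": joint angles; "joint_vel": joint speeds; "tau": joint torques, N m; "eef_pos": TCP position; "tool_rot": TCP orientation; "ft_force": force on the tool from outside, world axes, zero at the start; "ft_torque": the same for the moment, N m; "grip_width": finger opening in m.
Only numpy, scipy, OpenCV 4.12 (cv2) and the standard library are available. Lean on these libraries where they do the work, as an engineer would, in place of code of your own. Each camera call takes 0.05 s, during which the arm holds its last target. There are 200 camera calls.

TASK

Get the long sharpening stone out for the carving knife: press down the end of it that lies at the open end of its wooden case, so that the other end tips up, then take it by the raised end and lay it flat on the brown cork mat, roughly centred and lengthwise. Set it down rather than drop it, and leave the short broad stone in its own case.

Things in the scene. Friction and masses are not known exactly. Their poses are not given: they have to be found in the camera images.
- long_stone: Long sharpening stone 130 x 50 x 14 mm (x, y, z), 0.15 to 0.25 kg, grey on top; origin at the centre of its underside. It starts centred in a fixed dark wooden case 170 x 110 x 50 mm, top flush with the case's top, underside 36 mm above the counter. The recess is 54 mm wide, walled at the sides and the +x end, open at the -x end (roughly towards the robot): press the stone at that end.
- cradle (a joint): Tilt of a hidden cradle under the long stone, rad: 0 flush, 0.5 its stop; friction keeps it where left. Pivot: 5 mm from the stone's middle towards -x, at its underside. Pressing the stone's -x end 40 to 60 mm from its middle (about 5 N) sinks it and raises the +x end: at 0.5 its underside stands 19 mm, its top 32 mm above the case, sides free to grip across the 50 mm. A lip stops sliding.
- mat: Flat brown cork mat fixed on the counter, 200 x 110 x 6 mm (x, y, z), origin at the centre of its underside, z up. The long stone goes on top, its length along the mat's x, either way round.
- short_stone: A shorter, broader stone, 90 x 60 x 14 mm, to be left alone: flush in a second dark wooden case of the same outer size, closed at both ends. Origin at the centre of its underside, 36 mm above the counter.
Things that resemble listed ones, but are neither listed nor needed, are in the scene too. Of the things shaped like the mat, the brown one is meant.

How it is judged:
On the way:
1. the long stone, still in its case, is tipped up on its cradle by more than 0.35 rad (20 degrees) (value of joint cradle above 0.35 rad and angle between long_stone's own z axis and vertical above 0.3 rad and distance of long_stone from where it was at the start of the episode below 0.04 m), for 0.2 s.
At the end, for the whole second after the job is handed in: The long stone lies at rest and released, flat (within 0.1 rad, grey face up) on the mat, its centre within 30 mm of the mat's centre and its length within 0.26 rad (15 degrees) of the mat's length, either way round; the short stone is still in its case, within 20 mm of its start (horizontal distance between long_stone and mat below 0.03 m and angle between the x axis of long_stone and the x axis of mat, either way round below 0.26 rad and angle between long_stone's own z axis and vertical below 0.1 rad and z of long_stone in the frame of mat below 0.011 m and linear speed of long_stone below 0.03 m/s and distance of short_stone from where it was at the start of the episode below 0.02 m); the robot touches nothing.
It fails at once if the long stone is dropped (falls free faster than 0.9 m/s, a drop of about 4 cm) (linear speed of long_stone above 0.9 m/s and contact force between the fingers and long_stone below 0.1 N).
It fails at once if the short stone is moved by more than 20 mm (distance of short_stone from where it was at the start of the episode above 0.02 m).
It also fails if it takes over 45 s, if anything falls off the work surface, if the arm or the gripper's body presses on something with over 40 N, if the wrist force passes 120 N, or if a joint passes its speed limit or range.

## Working session

There is one attempt and no reset: what is moved stays moved. The work goes in short steps, Python scripts to look and compute and a tool call to move; the robot and the scene stay as the last step left them, time stands still between calls to the robot, and variables do not carry over. Pictures are saved under pics/ and viewed, about 8 in all and at most 12, crops included, and the job is handed in when it is done.

Besides the shell and the picture viewer there is one more tool, called after "Request:" as name(argument=value, ...) on one line, values as JSON. apply_moves: Moves the arm, as the interface text tells. Its arguments: {"type":"object","properties":{"moves":{"type":"array"},"hand":{"type":"number"}},"required":["moves"]}

```bash
mkdir -p pics
cat > h.py <<'E'
import numpy as np, cv2
from workcell import telemetry, cams, workorder
def cam(n):
    c=cams.camera(n); f=200/np.tan(np.radians(c['fovy'])/2)
    c['K']=np.array([[f,0,c['cx']],[0,f,c['cy']],[0,0,1.]]); c['D']=np.array([c['k1'],0,0,0.]); c['M']=np.array(c['camera_from_world']); return c
def plane(c,px,z):
    p=cv2.undistortPointsIter(np.array(px,float).reshape(-1,1,2),c['K'],c['D'],None,None,(3,50,1e-10)).reshape(-1,2)
    R,t=c['M'][:3,:3],c['M'][:3,3]; o=-R.T@t; d=np.c_[p,np.ones(len(p))]@R
    return o+d*((z-o[2])/d[:,2:])
def proj(c,P):
    R,t=c['M'][:3,:3],c['M'][:3,3]
    return cv2.projectPoints(np.array(P,float).reshape(-1,1,3),cv2.Rodrigues(R)[0],t,c['K'],c['D'])[0].reshape(-1,2)
def save(n,im,s=1.25): cv2.imwrite('pics/'+n,cv2.resize(im[:,:,::-1],None,fx=s,fy=s,interpolation=cv2.INTER_CUBIC))
E
python3 - <<'E'
from h import *
for n in('top','scene'):
    c=cam(n); save(n+'0.png',c['color'],1.25); print(n,c['fovy'],c['cx'],c['cy'],c['k1'],(-c['M'][:3,:3].T@c['M'][:3,3]).round(3)); np.save(n+'0.npy',c['color'])
o=telemetry.get_obs(); print(o)
E
```

```text
top 52.33295247374929 325.40185223069886 196.6412029926376 -0.08092545007024975 [ 0.244 -0.036  0.956]
scene 56.476020930328566 323.8587317139428 202.41197513063884 -0.014374450165672169 [ 0.881 -0.142  0.679]
{'clock': 0.1, 'joint_pos': array([ 1.22601314e+00,  2.41324362e-01,  3.86568986e-03,  1.33516199e+00,
       -1.33040075e-06,  1.57076810e+00]), 'joint_vel': array([ 0.00021586, -0.0015755 ,  0.00318834,  0.00072916,  0.00047337,
       -0.00030773]), 'tau': array([-1.30113778e-03, -3.73137653e+01,  2.53010523e+01,  1.08704579e-02,
       -7.30554143e-05, -7.10738050e-06]), 'eef_pos': array([0.16882231, 0.47008871, 0.24751112]), 'tool_rot': array([ 8.17913490e-01,  5.75340500e-01, -7.45707626e-04,  5.25330923e-04]), 'ft_force': array([-0.28430161, -0.48678168, -0.09921797]), 'ft_torque': array([-0.0267305 , -0.02595864, -0.0096546 ]), 'grip_width': 0.08586426607756445}
```

View pics/top0.png

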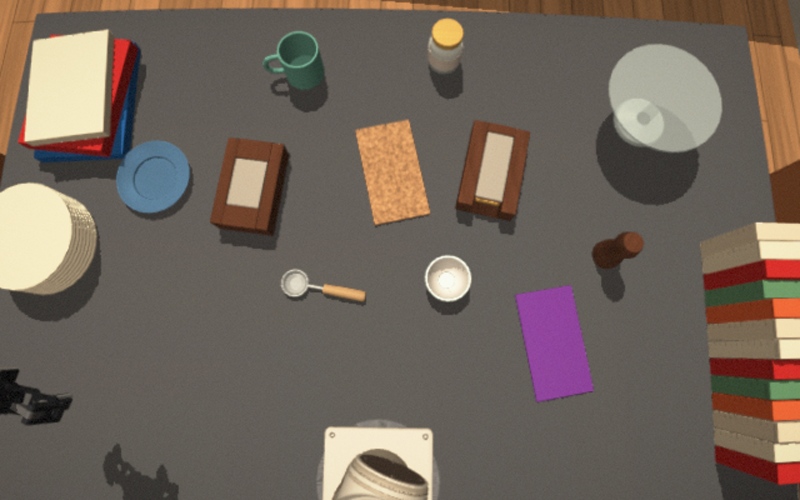

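View pics/scene0.png

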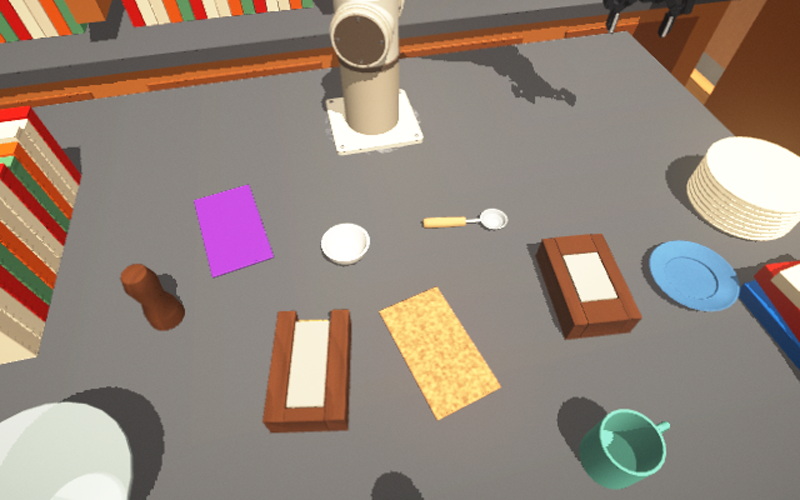

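Top view (800 px picture): the case at (494,168) has an open lower end (towards the robot) and holds the long, narrow stone. The closed case at (246,182) holds the short, broad stone. The brown cork mat is at (392,172). Lookalikes are the short stone (246,182) for the stone and the purple mat (555,343) for the mat. I choose (494,168) and (392,172), and will measure them and check with a close crop.

Run:
```python
from h import *
def blob(im,mask,near):
    mask=cv2.morphologyEx(mask.astype(np.uint8),cv2.MORPH_CLOSE,np.ones((5,5)))
    cs,_=cv2.findContours(mask,cv2.RETR_EXTERNAL,cv2.CHAIN_APPROX_NONE)
    cs=[c for c in cs if cv2.contourArea(c)>150]
    return min(cs,key=lambda c:np.hypot(*(cv2.minAreaRect(c)[0]-np.array(near))))
res={}
for n,pts in (('top',{'long':(395,134),'short':(197,146),'mat':(314,138)}),('scene',{'long':(246,290),'short':(474,221),'mat':(352,283)})):
    c=cam(n); im=c['color']; hsv=cv2.cvtColor(im,cv2.COLOR_RGB2HSV); H,S,V=cv2.split(hsv)
    for k,z in (('long',.05),('short',.05),('mat',.006)):
        m=((S<75)&(V>130)) if k!='mat' else ((H>6)&(H<25)&(S>80)&(V>140))
        b=blob(im,m,pts[k]); P=plane(c,b.reshape(-1,2),z)
        r=cv2.minAreaRect((P[:,:2]*1000).astype(np.float32)); bx=cv2.boxPoints(r)
        e=[bx[1]-bx[0],bx[2]-bx[1]]; l=max(e,key=np.linalg.norm); a=np.degrees(np.arctan2(l[1],l[0]))
        print(n,k,np.round(r[0],1),np.round(r[1],1),'ang',round(float((a+90)%180-90),1), hsv[pts[k][1],pts[k][0]])
    x,y=pts['long']; 
    if n=='scene': save('crop1.png',im[y-70:y+80,x-60:x+180],3)
```

```text
top long [ 578.3 -205.5] [ 51.4 132.1] ang -11.6 [ 18  62 211]
top short [536.3 259.1] [61.2 91.3] ang -6.5 [ 18  60 211]
top mat [580.2 -11. ] [200.6 110. ] ang 13.0 [ 14 141 201]
scene long [160.9  29.5] [1626.6 1288.8] ang 77.1 [ 23  33 249]
scene short [160.9  29.5] [1626.6 1288.8] ang 77.1 [ 23  23 251]
scene mat [581.8 -13.4] [201.4 111.1] ang 13.0 [ 18 142 246]
```

View pics/crop1.png

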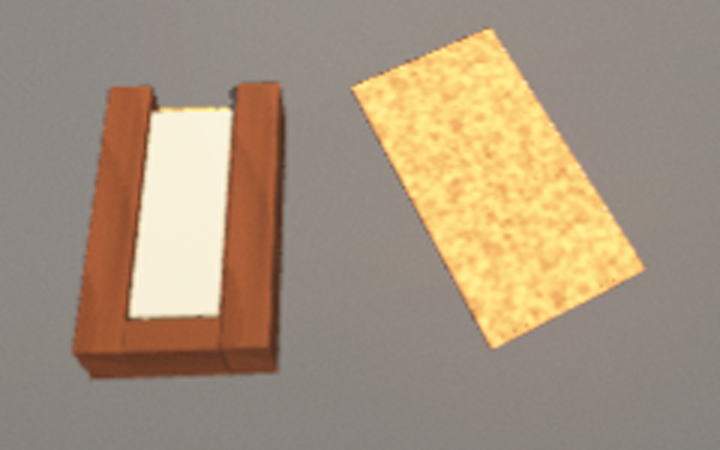

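The crop agrees with the choice: open-ended case, narrow stone 132x51 mm. The mat is 200x110 mm in both views, and the sizes match. Next I cross-check the stone in the scene view and work out the approach.

```bash
cat >> h.py <<'E'
from scipy.spatial.transform import Rotation as Ro
S=np.array([578.,-205.5]); SA=-11.6; MT=np.array([581.,-12.]); MA=13.
def on(c,a,s): return c+s*np.array([np.cos(np.radians(a)),np.sin(np.radians(a))])
def go(xy,z,yaw):
    o=telemetry.get_obs(); R=Ro.from_quat(o['tool_rot']).as_matrix(); p=o['eef_pos']*1000
    w=np.degrees(np.arctan2(R[1,0],R[0,0])); d=R.T@(np.array([*xy,z])-p)
    print('t',round(o['clock'],2),'pos',p.round(1),'yaw',w.round(1),'tilt',np.degrees(np.arccos(-R[2,2])).round(2),'F',o['ft_force'].round(1),'w',round(o['grip_width']*1000,1),'q1,6',o['joint_pos'][[0,5]].round(2))
    print('shift',d.round(1),'turn',round(float(w-yaw),1))
E
python3 - <<'E'
from h import *
c=cam('scene'); im=c['color']; V=im.max(2); S_=cv2.cvtColor(im,cv2.COLOR_RGB2HSV)[:,:,1]
m=((im.min(2)>190)).astype(np.uint8)
for cnt in cv2.findContours(m,0,cv2.CHAIN_APPROX_NONE)[0]:
    if cv2.contourArea(cnt)>300:
        P=plane(c,cnt.reshape(-1,2),.05)[:,:2]*1000; r=cv2.minAreaRect(P.astype(np.float32)); print(np.round(r[0],1),np.round(r[1],1),round(r[2],1))
go(on(S,SA,-54),150,78.4)
E
```

```text
[ 627.1 -528.3] [198.8 118.6] 77.0
[ 579.6 -207.2] [ 48.2 129.1] 78.4
[537.7 256.4] [58.9 89.3] 83.4
[ 375.4 -120.7] [82.1 79.3] 76.7
[413.9 663.5] [171.6 306.7] 48.9
[63.2 -8.8] [199.2 183.8] 1.1
[-394.1   61.1] [152.7 187.4] 73.0
t 0.25 pos [168.9 470.3 247.9] yaw 70.2 tilt 0.05 F [-0.3 -0.2  0. ] w 85.0 q1,6 [1.23 1.57]
shift [-505.4  560.    98.4] turn -8.2
```

Request:
apply_moves(moves=[[[-30, 33, 0, -1], [-30, 33, 0, -1], [-30, 33, 0, -1], [-30, 33, 0, -1], [-30, 33, 0, -1], [-30, 33, 0, -1], [-30, 33, 0, -1], [-30, 33, 0, -1], [-30, 33, 0, 0], [-30, 33, 0, 0]]], hand=-1)

```text
clock: 1.25
eef_pos: [0.4152, 0.0871, 0.2471]
tool_rot: [0.769, 0.639, 0.002, 0.0]
ft_force: [1.0, 0.9, -0.1]
grip_width: -0.0001
```

```bash
sed -i 's/S=np.array(.578.,-205.5.)/S=np.array([579.,-206.3])/' h.py; python3 -c "
from h import *
go(on(S,SA,-54),150,78.4)"
```

```text
t 1.25 pos [415.2  87.1 247.1] yaw 79.4 tilt 0.18 F [ 1.   0.9 -0.1] w -0.1 q1,6 [0.21 0.39]
shift [-257.5  160.8   97. ] turn 1.0
```

Request:
apply_moves(moves=[[[-35, 21, 0, 0], [-35, 21, 0, 0], [-35, 21, 0, 0], [-35, 21, 5, 0], [-35, 21, 10, 0], [-35, 21, 10, 1], [-30, 18, 20, 0], [-10, 8, 20, 0], [0, 0, 15, 0], [0, 0, 0, 0]]])

```text
clock: 2.25
eef_pos: [0.524, -0.2066, 0.1635]
tool_rot: [0.779, 0.627, 0.003, 0.002]
ft_force: [-0.4, -0.3, 0.1]
grip_width: -0.0
```

```bash
python3 -c "
from h import *
go(on(S,SA,-54),75,78.4)"
```

```text
t 2.25 pos [ 524.  -206.6  163.5] yaw 77.7 tilt 0.44 F [-0.4 -0.3  0.1] w -0.0 q1,6 [-0.38 -0.16]
shift [11.1 -1.  88.5] turn -0.7
```

Request:
apply_moves(moves=[[[6, -1, 0, -1], [5, 0, 0, 0], [0, 0, 20, 0], [0, 0, 20, 0], [0, 0, 20, 0], [0, 0, 15, 0], [0, 0, 10, 0], [0, 0, 0, 0], [0, 0, 0, 0], [0, 0, 0, 0]]])

```text
clock: 3.25
eef_pos: [0.5334, -0.1894, 0.0875]
tool_rot: [0.769, 0.639, 0.008, 0.01]
ft_force: [-0.4, 0.1, 0.1]
grip_width: -0.0001
```

```bash
python3 -c "
from h import *
go(on(S,SA,-54),67,78.4)
c=cam('scene'); save('a.png',c['color'][200:390,150:400],3)"
```

```text
t 3.25 pos [ 533.4 -189.4   87.5] yaw 79.4 tilt 1.46 F [-0.4  0.1  0.1] w -0.1 q1,6 [-0.34 -0.16]
shift [-7.3 -6.6 20.3] turn 1.0
```

View pics/a.png

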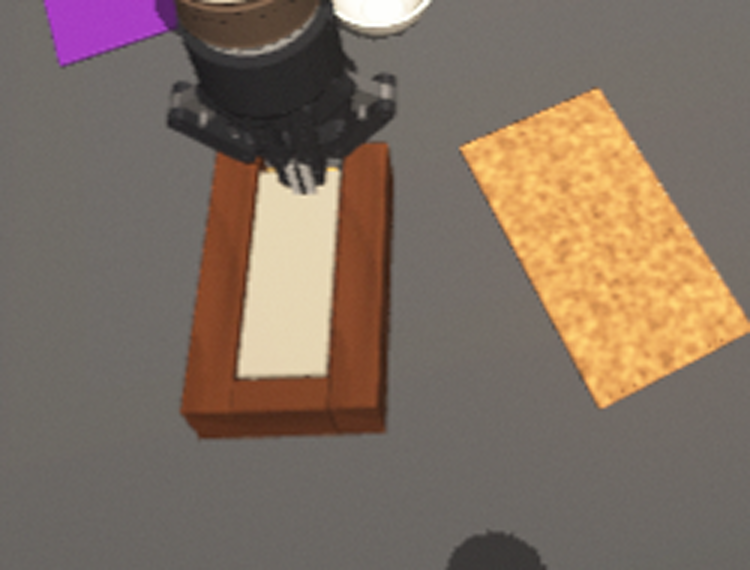

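The fingers stand over the stone's open end, at about (300,180) in the crop. I correct by a few mm and press in small steps.

Request:
apply_moves(moves=[[[-4, -3, 0, 1], [-3, -3, 0, 0], [0, 0, 0, 0], [0, 0, 5, 0], [0, 0, 5, 0], [0, 0, 5, 0], [0, 0, 3, 0], [0, 0, 0, 0], [0, 0, 0, 0], [0, 0, 0, 0]]])

```text
clock: 4.3
eef_pos: [0.5268, -0.1965, 0.069]
tool_rot: [0.776, 0.631, 0.009, 0.01]
ft_force: [0.3, -0.9, 0.4]
grip_width: -0.0002
```

```bash
sed -i "s/    print('shift'/    print('toolz',R[:,2].round(3),end=' '); print('shift'/" h.py; python3 -c "
from h import *
go(on(S,SA,-54),67,78.4)"
```

```text
t 4.3 pos [ 526.8 -196.5   69. ] yaw 78.3 tilt 1.6 F [ 0.3 -0.9  0.4] w -0.2 q1,6 [-0.36 -0.15]
toolz [ 0.028 -0.005 -1.   ] shift [ 0.9 -0.9  1.9] turn -0.1
```

Request:
apply_moves(moves=[[[0, 0, 3, 0], [0, 0, 3, 0], [0, 0, 3, 0], [0, 0, 3, 0], [0, 0, 3, 0], [0, 0, 3, 0], [0, 0, 3, 0], [0, 0, 3, 0], [0, 0, 3, 0], [0, 0, 3, 0]]])

```text
clock: 5.3
eef_pos: [0.5254, -0.1963, 0.0461]
tool_rot: [0.776, 0.631, 0.009, 0.011]
ft_force: [-7.4, 2.5, 21.8]
grip_width: -0.0001
```

```bash
python3 -c "
from h import *
go(on(S,SA,-54),45,78.4)
c=cam('scene'); save('b.png',c['color'][200:390,150:400],3)"
```

```text
t 5.3 pos [ 525.4 -196.3   46.1] yaw 78.2 tilt 1.63 F [-7.4  2.5 21.8] w -0.1 q1,6 [-0.36 -0.15]
toolz [ 0.028 -0.006 -1.   ] shift [1.  0.4 1.1] turn -0.2
```

View pics/b.png

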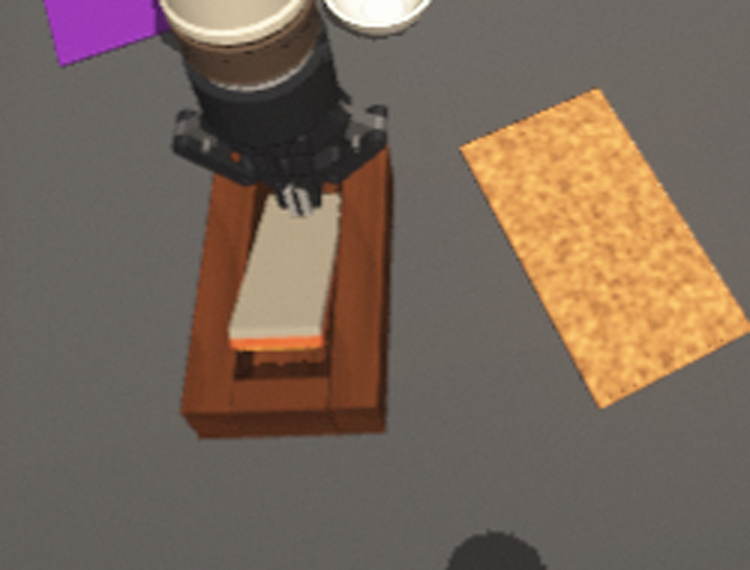

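The stone is tipped: its end face (orange underside edge) shows at about (277,345) in the crop, and tip z 29 mm is near the expected 30 mm at the stop. I press a touch more, hold, then rise.

Request:
apply_moves(moves=[[[0, 0, 3, 0], [0, 0, 3, 0], [0, 0, 0, 0], [0, 0, -5, 0], [0, 0, -10, 0], [0, 0, -20, 0], [0, 0, -30, 0], [0, 0, -35, 0], [0, 0, -20, 0], [0, 0, 0, 0]]])

```text
clock: 6.35
eef_pos: [0.5218, -0.1954, 0.173]
tool_rot: [0.776, 0.631, 0.01, 0.012]
ft_force: [0.6, 0.2, -0.3]
grip_width: 0.0001
```

```bash
python3 -c "
from h import *
c=cam('scene'); np.save('tilt.npy',c['color']); im=c['color']
for th in (.4,.45,.5):
    al=-5+70*np.cos(th)-14*np.sin(th); z=36+70*np.sin(th)+14*np.cos(th)
    v=np.array([.201,.980]); e=on(S,SA,al)
    print(th,round(al,1),round(z,1),proj(c,[[*(e+25*v)/1000,z/1000],[*(e-25*v)/1000,z/1000]]).round(1).tolist())
m=(im.min(2)>140).astype(np.uint8)
for cnt in cv2.findContours(m,0,cv2.CHAIN_APPROX_NONE)[0]:
    (x,y),wh,a=cv2.minAreaRect(cnt)
    if abs(x-247)<25 and abs(y-290)<40 and cv2.contourArea(cnt)>200: print(cv2.boxPoints(cv2.minAreaRect(cnt)).round(1).tolist(), cnt.reshape(-1,2).max(0)); A=cv2.approxPolyDP(cnt,3,True).reshape(-1,2); print(A.tolist())
print(im[305:320,242].tolist())
go(on(S,SA,40),130,78.4)"
```

```text
0.4 54.0 76.2 [[257.0, 311.7], [226.7, 312.6]]
0.45 51.9 79.1 [[256.8, 309.8], [226.5, 310.7]]
0.5 49.7 81.8 [[256.7, 307.9], [226.3, 308.8]]
[[225.6999969482422, 311.79998779296875], [234.89999389648438, 260.20001220703125], [264.1000061035156, 265.3999938964844], [254.89999389648438, 317.0]] [262 312]
[[262, 265], [239, 266], [227, 312], [256, 311]]
[[230, 215, 183], [229, 214, 183], [229, 214, 182], [231, 217, 184], [235, 223, 190], [239, 228, 196], [240, 223, 188], [248, 199, 152], [253, 156, 88], [253, 156, 88], [251, 171, 83], [236, 174, 72], [172, 93, 56], [170, 92, 54], [168, 91, 54]]
t 6.4 pos [ 521.3 -195.2  171.6] yaw 78.3 tilt 1.72 F [ 0.1 -0.2 -0.5] w -0.1 q1,6 [-0.36 -0.16]
toolz [ 0.029 -0.006 -1.   ] shift [ 1.  97.5 44.6] turn -0.1
```

Request:
apply_moves(moves=[[[0, 15, 0, 0], [0, 20, 0, 0], [0, 20, 0, 0], [0, 20, 0, 0], [0, 15, 5, 0], [0, 9, 10, 0], [0, 0, 15, 0], [0, 0, 10, 0], [0, 0, 0, 0], [0, 0, 0, 0]]], hand=1)

```text
clock: 7.4
eef_pos: [0.6149, -0.2135, 0.1161]
tool_rot: [0.776, 0.631, 0.003, 0.001]
ft_force: [0.8, -0.0, 0.9]
grip_width: 0.0855
```

```bash
python3 -c "
from h import *
go(on(S,SA,42),77,78.4)"
```

```text
t 7.4 pos [ 614.9 -213.5  116.1] yaw 78.2 tilt 0.38 F [ 0.8 -0.   0.9] w 85.5 q1,6 [-0.34 -0.13]
toolz [ 0.007  0.002 -1.   ] shift [-0.2  5.2 39.1] turn -0.2
```

Request:
apply_moves(moves=[[[0, 3, 0, 0], [0, 2, 8, 0], [0, 0, 8, 0], [0, 0, 8, 0], [0, 0, 6, 0], [0, 0, 4, 0], [0, 0, 2, 0], [0, 0, 0, 0], [0, 0, 0, 0], [0, 0, 0, 0]]])

```text
clock: 8.4
eef_pos: [0.6208, -0.215, 0.079]
tool_rot: [0.776, 0.631, 0.004, 0.003]
ft_force: [0.2, 0.2, 0.7]
grip_width: 0.0854
```

```bash
python3 -c "
from h import *
go(on(S,SA,42),77,78.4)"
```

```text
t 8.4 pos [ 620.8 -215.    79. ] yaw 78.2 tilt 0.53 F [0.2 0.2 0.7] w 85.4 q1,6 [-0.33 -0.13]
toolz [ 0.009  0.001 -1.   ] shift [ 0.1 -0.7  2. ] turn -0.2
```

Request:
apply_moves(moves=[[[0, 0, 2, 0], [0, 0, 0, 0], [0, 0, 0, 0], [0, 0, 0, 0], [0, 0, 0, 0], [0, 0, 0, 0], [0, 0, 0, 0], [0, 0, 0, 0], [0, 0, 0, 0], [0, 0, 0, 0]]], hand=-1)

```text
clock: 9.4
eef_pos: [0.6212, -0.2151, 0.0778]
tool_rot: [0.776, 0.631, 0.004, 0.003]
ft_force: [-0.6, -0.4, 0.1]
grip_width: 0.048
```

```bash
python3 -c "
from h import *
go(on(S,SA,42),77,78.4)
c=cam('scene'); save('c.png',c['color'][200:390,150:400],3)"
```

```text
t 9.4 pos [ 621.2 -215.1   77.8] yaw 78.2 tilt 0.59 F [-0.6 -0.4  0.1] w 48.0 q1,6 [-0.33 -0.13]
toolz [ 0.01  0.   -1.  ] shift [ 0.2 -1.1  0.8] turn -0.2
```

View pics/c.png

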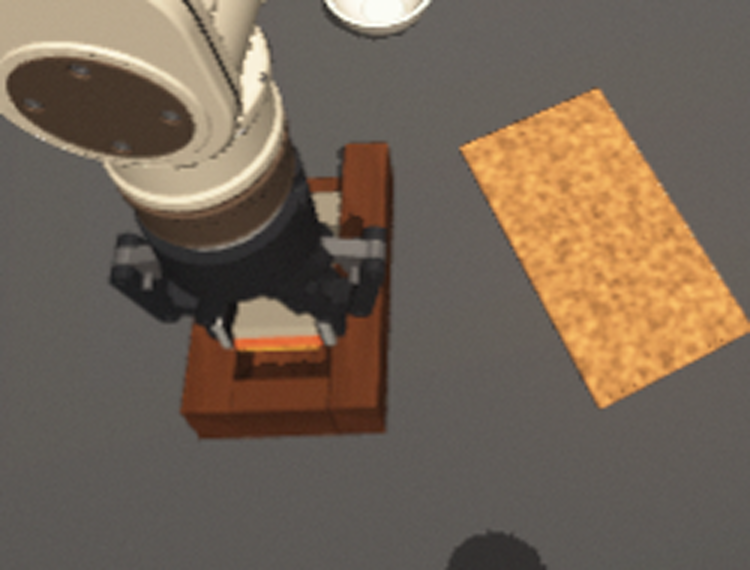

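The pads grip both sides of the raised end (crop 220–330, 335) at a width of 48 mm. I lift slowly.

Request:
apply_moves(moves=[[[0, 0, -5, 0], [0, 0, -5, 0], [0, 0, -8, 0], [0, 0, -10, 0], [0, 0, -10, 0], [0, 0, -12, 0], [0, 0, -12, 0], [0, 0, -12, 0], [0, 0, -6, 0], [0, 0, 0, 0]]])

```text
clock: 10.45
eef_pos: [0.6209, -0.2153, 0.1664]
tool_rot: [0.776, 0.631, 0.005, 0.004]
ft_force: [-0.3, -0.1, -2.1]
grip_width: 0.0482
```

```bash
python3 -c "
from h import *
go(on(MT,MA,48),150,103)
c=cam('scene'); save('d.png',c['color'][170:390,150:400],2.5)"
```

```text
t 10.45 pos [ 620.9 -215.3  166.4] yaw 78.2 tilt 0.75 F [-0.3 -0.1 -2.1] w 48.2 q1,6 [-0.34 -0.13]
toolz [ 0.013 -0.001 -1.   ] shift [210.9 -37.2  16.4] turn -24.8
```

View pics/d.png

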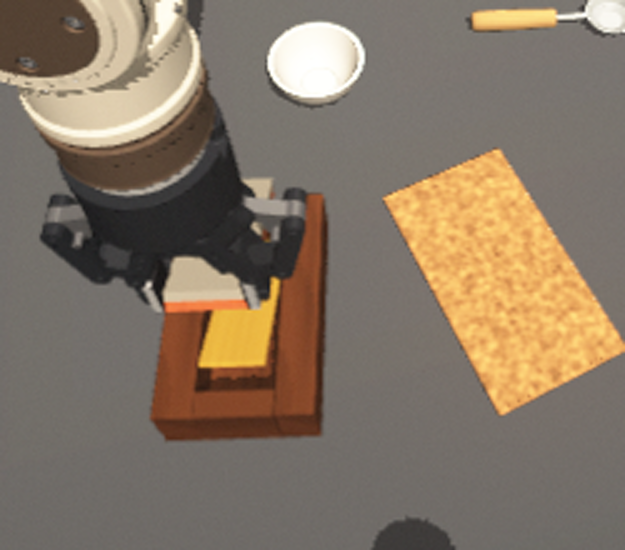

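The stone is held clear of the case (end at (205,305)) and the yellow cradle stays tipped up. The wrist reads 2.1 N, in line with the stone's weight. Next: across to the mat while turning.

Request:
apply_moves(moves=[[[10, 0, -3, -1], [22, 0, -2, -3], [25, 0, -2, -3], [25, 0, -2, -3], [25, 0, -2, -3], [25, 0, -2, -3], [25, 0, -2, -3], [25, 0, -2, -3], [15, 0, 0, -2], [0, 0, 0, 0]]])

```text
clock: 11.5
eef_pos: [0.6196, -0.0066, 0.1768]
tool_rot: [0.618, 0.786, 0.001, -0.002]
ft_force: [-0.5, -0.5, -0.9]
grip_width: 0.0481
```

```bash
python3 -c "
from h import *
go(on(MT,MA,48),100,103)"
```

```text
t 11.5 pos [619.6  -6.6 176.8] yaw 103.6 tilt 0.25 F [-0.5 -0.5 -0.9] w 48.1 q1,6 [-0.01 -0.25]
toolz [-0.001  0.004 -1.   ] shift [ 3.   9.2 76.8] turn 0.6
```

Request:
apply_moves(moves=[[[2, 6, 0, 0], [2, 6, 10, 0], [0, 0, 15, 0], [0, 0, 15, 0], [0, 0, 15, 0], [0, 0, 15, 0], [0, 0, 10, 0], [0, 0, 4, 0], [0, 0, 0, 0], [0, 0, 0, 0]]])

```text
clock: 12.5
eef_pos: [0.6343, -0.0071, 0.0836]
tool_rot: [0.624, 0.782, 0.0, -0.001]
ft_force: [-0.1, 0.1, -1.3]
grip_width: 0.0486
```

```bash
python3 -c "
from h import *
go(on(MT,MA,51),77,103)"
```

```text
t 12.5 pos [634.3  -7.1  83.6] yaw 102.8 tilt 0.14 F [-0.1  0.1 -1.3] w 48.6 q1,6 [-0.01 -0.24]
toolz [-0.002  0.002 -1.   ] shift [ 7.2 -2.1  6.6] turn -0.2
```

Now 7 mm sideways, then down slowly until the tail meets the mat and the stone starts turning in the pads.

Request:
apply_moves(moves=[[[4, -1, 0, 0], [3, -1, 0, 0], [0, 0, 3, 0], [0, 0, 3, 0], [0, 0, 3, 0], [0, 0, 3, 0], [0, 0, 3, 0], [0, 0, 3, 0], [0, 0, 3, 0], [0, 0, 0, 0]]])

```text
clock: 13.5
eef_pos: [0.6368, 0.0003, 0.069]
tool_rot: [0.623, 0.782, 0.005, 0.005]
ft_force: [-0.6, -0.5, 3.6]
grip_width: 0.0482
```

```bash
python3 -c "
from h import *
go(on(MT,MA,51),22,103)
c=cam('scene'); save('e.png',c['color'][170:390,200:450],2.5)"
```

```text
t 13.5 pos [6.368e+02 3.000e-01 6.900e+01] yaw 102.9 tilt 0.84 F [-0.6 -0.5  3.6] w 48.2 q1,6 [-0.   -0.23]
toolz [ 0.014  0.002 -1.   ] shift [ 0.6 -6.8 46.9] turn -0.1
```

View pics/e.png

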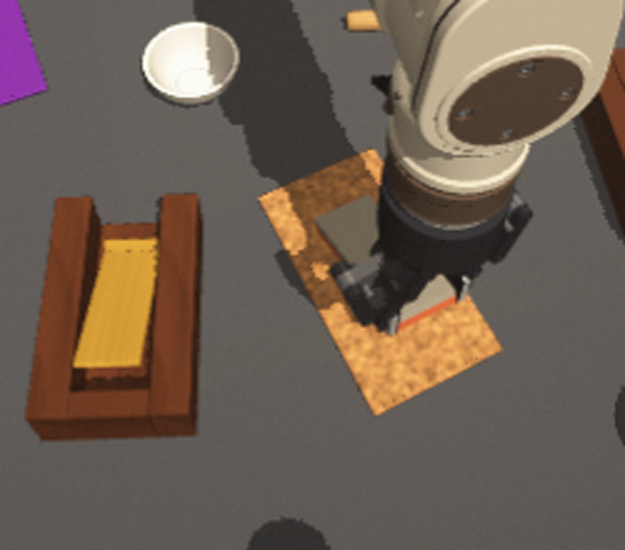

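The stone's tail rests on the mat and the grip is turning (5 N). The pose is in line with the mat at (400,260). I carry on down, drifting slightly back.

Request:
apply_moves(moves=[[[0, -1, 4, 0], [0, -1, 4, 0], [0, -1, 4, 0], [0, -1, 4, 0], [0, -1, 4, 0], [0, -1, 4, 0], [0, -1, 4, 0], [0, -1, 3, 0], [0, 0, 2, 0], [0, 0, 0, 0]]])

```text
clock: 14.55
eef_pos: [0.6418, 0.001, 0.0422]
tool_rot: [0.623, 0.782, 0.016, 0.014]
ft_force: [3.3, 0.4, 3.7]
grip_width: 0.0482
```

```bash
python3 -c "
from h import *
go(on(MT,MA,51),22,103)"
```

```text
t 14.55 pos [641.8   1.   42.2] yaw 102.9 tilt 2.47 F [3.3 0.4 3.7] w 48.2 q1,6 [-0.   -0.23]
toolz [ 0.043  0.007 -0.999] shift [  1.  -12.   19.7] turn -0.1
```

Request:
apply_moves(moves=[[[0, -2, 3, 0], [0, -2, 3, 0], [0, -2, 3, 0], [0, -2, 3, 0], [0, -2, 2, 0], [0, -2, 2, 0], [0, -2, 2, 0], [0, -1, 2, 0], [0, 0, 0, 0], [0, 0, 0, 0]]])

```text
clock: 15.55
eef_pos: [0.6265, -0.0027, 0.0213]
tool_rot: [0.623, 0.782, 0.016, 0.015]
ft_force: [2.4, 0.9, 2.9]
grip_width: 0.0484
```

```bash
python3 -c "
from h import *
go(on(MT,MA,51),22,103)
c=cam('scene'); save('f.png',c['color'][170:390,200:450],2.5)"
```

```text
t 15.55 pos [626.5  -2.7  21.3] yaw 102.9 tilt 2.5 F [2.4 0.9 2.9] w 48.4 q1,6 [-0.01 -0.23]
toolz [ 0.043  0.007 -0.999] shift [ 1.2  4.6 -0.5] turn -0.1
```

View pics/f.png

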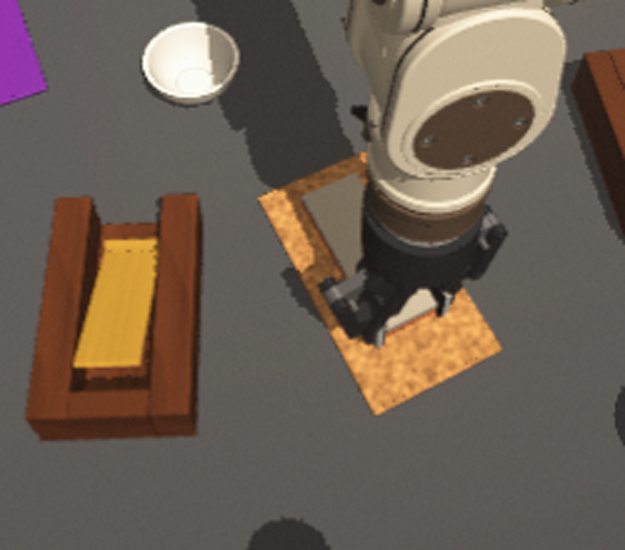

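The stone now looks nearly flat, with its far end at (390–440,315) and its tail corner at (302,202). I measure where it lies before releasing.

```bash
python3 -c "
from h import *
u=np.array([np.cos(np.radians(13)),np.sin(np.radians(13))]); v=np.array([-u[1],u[0]])
c=cam('scene'); t=cam('top')
for n,p in (('tail R corner',(302,202)),('front R',(386,332)),('front L',(437,311))):
    P=plane(c,[(200+p[0]/2.5,170+p[1]/2.5)],.020)[0,:2]*1000-MT; print(n,(P@u).round(1),(P@v).round(1))
save('g.png',t['color'][60:220,230:430],4)"
```

```text
tail R corner -70.5 -28.6
front R 54.9 -21.7
front L 57.7 20.5
```

View pics/g.png

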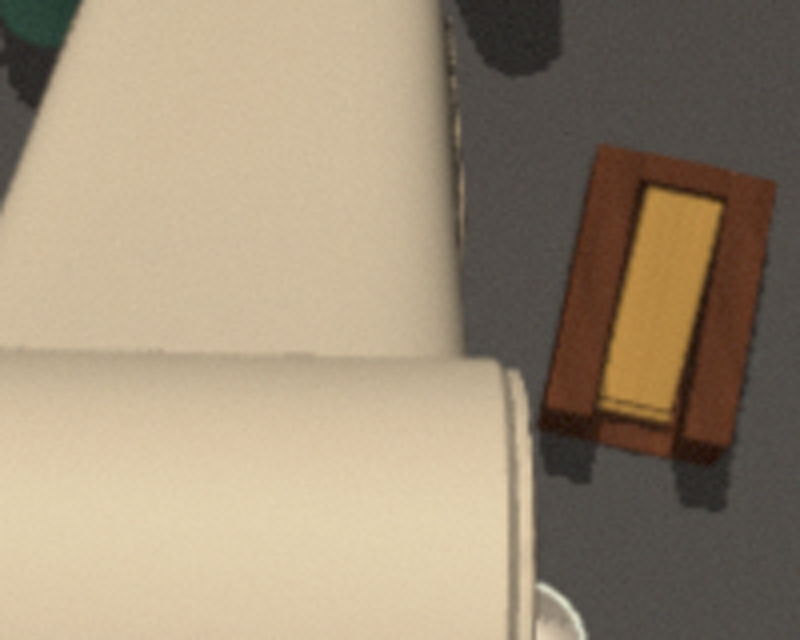

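The top view is blocked by the arm (only the empty case at (660,300) shows). By the scene view the stone is centred to about 6 mm, which is fine. I press down a little more until the force rises, moving forward slightly.

Request:
apply_moves(moves=[[[0, 1, 1, 0], [0, 1, 1, 0], [0, 1, 1, 0], [0, 1, 1, 0], [0, 0, 1, 0], [0, 0, 1, 0], [0, 0, 1, 0], [0, 0, 1, 0], [0, 0, 1, 0], [0, 0, 0, 0]]])

```text
clock: 16.7
eef_pos: [0.6265, -0.0028, 0.0209]
tool_rot: [0.623, 0.782, 0.014, 0.013]
ft_force: [1.8, 0.7, 3.1]
grip_width: 0.0486
```

```bash
python3 -c "
from h import *
go(on(MT,MA,51),22,103)"
```

```text
t 16.7 pos [626.5  -2.8  20.9] yaw 102.8 tilt 2.15 F [1.8 0.7 3.1] w 48.6 q1,6 [-0.01 -0.23]
toolz [ 0.037  0.006 -0.999] shift [ 1.2  4.6 -0.9] turn -0.2
```

Request:
apply_moves(moves=[[[0, 3, 3, 0], [0, 3, 3, 0], [0, 2, 3, 0], [0, 0, 3, 0], [0, 0, 3, 0], [0, 0, 3, 0], [0, 0, 0, 0], [0, 0, 0, 0], [0, 0, 0, 0], [0, 0, 0, 0]]])

```text
clock: 17.7
eef_pos: [0.626, -0.0029, 0.0206]
tool_rot: [0.624, 0.782, 0.009, 0.009]
ft_force: [1.0, 0.6, 8.8]
grip_width: 0.0482
```

```bash
python3 -c "
from h import *
go(on(MT,MA,51),22,103)"
```

```text
t 17.7 pos [626.   -2.9  20.6] yaw 102.8 tilt 1.46 F [1.  0.6 8.8] w 48.2 q1,6 [-0.01 -0.23]
toolz [ 0.025  0.004 -1.   ] shift [ 1.2  5.1 -1.3] turn -0.2
```

The force rose with no further descent, so the stone is down. Release, then straight up.

Request:
apply_moves(moves=[[[0, 0, 0, 0], [0, 0, 0, 0], [0, 0, 0, 0], [0, 0, 0, 0], [0, 0, 0, 0], [0, 0, -5, 0], [0, 0, -10, 0], [0, 0, -20, 0], [0, 0, -30, 0], [0, 0, -30, 0]]], hand=1)

```text
clock: 18.7
eef_pos: [0.6155, -0.0035, 0.1096]
tool_rot: [0.624, 0.782, 0.002, -0.001]
ft_force: [0.3, -0.1, -0.3]
grip_width: 0.0852
```

Request:
apply_moves(moves=[[[0, 0, -30, 0], [0, 0, -30, 0], [20, -30, -20, 0], [30, -35, 0, 0], [30, -35, 0, 0], [30, -35, 0, 0], [30, -35, 0, 0], [30, -30, 0, 0], [30, -30, 0, 0], [0, 0, 0, 0]]])

```text
clock: 19.7
eef_pos: [0.3437, 0.144, 0.2048]
tool_rot: [0.625, 0.78, 0.013, 0.01]
ft_force: [0.1, -0.3, -0.3]
grip_width: 0.0857
```

Run:
```python
from h import *
go(MT,200,103)
c=cam('scene'); t=cam('top')
for n,q,thr in (('scene',c,170),('top',t,115)):
    im=q['color']; g=cv2.cvtColor(im,cv2.COLOR_RGB2HSV)
    m=((g[:,:,1]<95)&(g[:,:,2]>thr)).astype(np.uint8)
    for name,ctr in (('long',MT),('short',np.array([537,257.8]))):
        z=.02 if name=='long' else .05
        px=proj(q,[[*ctr/1000,z]])[0]
        for cnt in cv2.findContours(m,0,cv2.CHAIN_APPROX_NONE)[0]:
            P=plane(q,cnt.reshape(-1,2),z)[:,:2]*1000; r=cv2.minAreaRect(P.astype(np.float32))
            if cv2.contourArea(cnt)>200 and np.hypot(*(np.array(r[0])-ctr))<80: print(n,name,np.round(r[0],1),np.round(r[1],1),round(r[2],1),'off',(np.array(r[0])-ctr).round(1))
save('i.png',np.hstack([c['color'][170:390,200:450],t['color'][50:270,200:450]]),1.6)
```

```text
t 19.7 pos [343.7 144.  204.8] yaw 102.6 tilt 1.88 F [ 0.1 -0.3 -0.3] w 85.7 q1,6 [0.4  0.18]
toolz [ 0.032  0.008 -0.999] shift [-204.   197.3   11. ] turn -0.4
scene long [569.8 -16.7] [132.3  52.4] 12.6 off [-11.2  -4.7]
scene short [538.2 256.4] [61.4 92.3] 83.4 off [ 1.2 -1.4]
top long [567.5 -14.6] [131.7  50.2] 13.0 off [-13.5  -2.6]
top short [536.3 259.1] [61.9 92.5] 83.4 off [-0.7  1.3]
```

View pics/i.png

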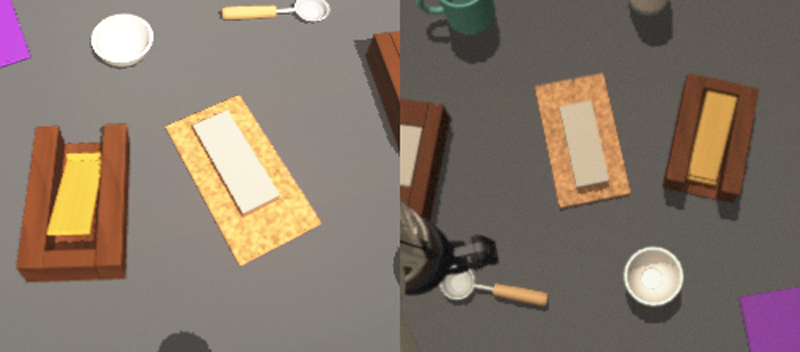

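Both views show the stone flat and grey side up on the mat, at (235,160) in the left half and (583,145) in the right. It is about 13 mm off centre with its angle within 0.5°. The short stone hasn't moved and the arm is clear, so I hand in.

```bash
python3 -c "
from h import *
print(workorder.job_done())"
```

```text
the job is handed in; nothing more can be done
None
```

The long stone is out of its case and lying flat, grey side up, on the brown cork mat. I handed the job in at about 20 s of the 45 s allowed; it reports no verdict.

**What I did:** I pressed the stone's open end down with the fingers shut, peaking at about 22 N as measured. The raised end's edge in the scene view put the tilt at about 0.48–0.5 rad. I then gripped the raised end across its 50 mm, lifted it out and turned it to the mat's direction. I lowered it tail first so it turned flat in the pads, then let go.

**Last checks (both cameras):**
- **Position:** the stone's centre is 12–14 mm from the mat's centre, mostly towards the robot, against a limit of 30 mm.
- **Alignment:** its length is within about 0.5° of the mat's.
- **Flatness:** its outline measures 132 x 50–52 mm at the height expected for lying flat. I didn't measure its tilt directly.
- **Short stone:** within 2 mm of its start, which is the measuring error.
- **Arm:** the gripper is clear and touches nothing.

**What disagreed or fell short:**
- The two cameras differed by about 2–3 mm.
- The top view was blocked by the arm during set-down, so I used the scene view and the force instead.
- The tool leaned up to 2.5° during set-down.
- The last forward nudge, made while pressing down, didn't move the stone, so the offset stayed.

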